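Release the analyser's filter cartridge with the pin tool

TASK

Take the orange pin tool from the rack, push its pin into the small ringed hole in the filter cartridge on top of the analyser and press the hidden release button down; keep it pressed while you push the cartridge with the pin out of the front of the analyser, all the way to its stop. Then put the pin tool back upright, fully down, in a free socket of the rack and let go of it. Be gentle, the latch is plastic: never lean hard on it or force it while it is locked, touch the cartridge with the pin tool only, and leave the other things where they are.

Things in the scene. Friction and masses are not known exactly. Their poses are not given: they have to be found in the camera images.
- pin_tip (a point): The round tip of the steel pin of the pin tool. The pin is 6 mm in diameter with a hemispherical end and stands 45 mm out of the flat lower end of the orange handle. The point's +z runs along the tool from the tip to the handle; its x and y axes are square to the sides of the handle.
- pin_grip (a point): The middle of the pin tool's handle (orange, black bands, square 18 x 18 mm, 70 mm long, tool mass about 60 g), 80 mm above the tip and 35 mm below the tool's top end; same axes as pin_tip. The tool starts upright in one of the two sockets of the rack, its sides square to the rack.
- pin_tool: The pin tool as a whole (origin at the tip, axes as pin_tip).
- rack: Fixed grey tool rack, block 60 (x) x 120 (y) x 52 mm (z), origin at the centre of its underside, with two round sockets 13 mm in diameter and 49 mm deep, open at the top, 64 mm apart along its y. A tool stands in a socket with the underside of its handle resting on the rack's top, the pin tool's tip then 45 mm below that top.
- socket_a (a point): Centre of the mouth of the socket at the rack's -y end, on the rack's top (52 mm above the table); axes as the rack.
- socket_b (a point): Centre of the mouth of the socket at the rack's +y end, on the rack's top; axes as the rack.
- device: Fixed bench analyser, white, 260 (x) x 320 (y) x 170 mm (z), origin at the centre of its footprint on the table. Its front looks along its -x. The half at its -y side is a black hood 170 mm high (from y = -160 to -25 mm in its frame); the rest is a white deck 100 mm high with the filter cartridge let into it.
- cartridge: Filter cartridge: dark grey plate 120 (x) x 60 (y) x 24 mm (z) with a pale grille near the front and a yellow-ringed hole; its top lies 102 mm above the table, 2 mm above the deck. Origin at the centre of its underside, axes as the analyser. It slides along the analyser's -x (out of the front). It withstands up to 18 N from the pin tool (all contacts added); more breaks the latch.
- filter_slide (a joint): How far the cartridge is out, in m: 0 fully in, 0.045 at the stop. Sliding friction is about 2.5 N. A ratchet latch locks it at the start (2 mm of play) and again every 14 mm on the way if the button comes up; when it is out by more than 42 mm the released button comes up behind the last tooth and keeps the cartridge out.
- recess_mouth (a point): Centre of the mouth of the upright round hole (9 mm wide, sharp rim, yellow ring) at the cartridge's top; moves with it; +z up, -x the way out. In it the red button's top lies 5 mm below the mouth. It sinks on a soft spring (2.5 N to start, 3 to 5 N at the end) to a firm stop; the latch frees 1 mm before the stop. The stop lies 3 to 11 mm down, differing from start to start: find it by feel.
- spatula_mid (a point): Bystander: spatula with a round blue handle (19 mm thick, 50 mm long) and a steel blade on top, about 123 mm overall, upright in the other socket; the point is 70 mm above its lower end. Leave it there.
- tin_mid (a point): Bystander: round metal tin, 56 mm in diameter and 25 mm high, on the deck behind the cartridge; centre of the tin. Leave it there.
- tweezers: Bystander: steel tweezers, about 115 mm long and 5 mm high, lying on the black hood. Leave them there.
- jar_mid (a point): Bystander: amber glass jar with white lid, 56 mm in diameter and 85 mm high, on the table; centre of the jar. Leave it there.
Mind the look-alikes: they are no part of the job. Of the things shaped like the pin_tool, the orange one is meant.

How it is judged (in metres and radians):
On the way, in this order (a step that is already met when the one before it is completed fails the run):
1. the pin is in the hole and presses on the button, with the cartridge still in (z of pin_tip in the frame of recess_mouth below -0.003 m and horizontal distance between pin_tip and recess_mouth below 0.005 m and contact force between pin_tool and cartridge above 2 N and value of joint filter_slide below 0.006 m), for 0.1 s.
2. the cartridge is pushed out with the pin in the hole (value of joint filter_slide above 0.02 m and z of pin_tip in the frame of recess_mouth below -0.003 m and horizontal distance between pin_tip and recess_mouth below 0.005 m).
3. the cartridge is out past the last tooth (value of joint filter_slide above 0.042 m), for 0.1 s.
At the end, for the whole second after the job is handed in: The cartridge is out by more than 42 mm, and the pin tool stands released and at rest in a socket of the rack: tip within 7 mm of the socket's centre line and at least 42 mm below the rack's top, tilted less than 0.1 rad (value of joint filter_slide above 0.042 m and ((horizontal distance between pin_tip and socket_a below 0.007 m and z of pin_tip in the frame of socket_a below -0.042 m) or (horizontal distance between pin_tip and socket_b below 0.007 m and z of pin_tip in the frame of socket_b below -0.042 m)) and angle between pin_tool's own z axis and vertical below 0.1 rad and linear speed of pin_tool below 0.02 m/s); the robot touches nothing.
It fails at once if the pin tool loads the cartridge or its button with more than 18 N (contact force between pin_tool and cartridge above 18 N).
It fails at once if the robot touches the cartridge itself (contact force between any of the fingers, the arm and cartridge above 0.5 N).
It fails at once if the spatula, tin, tweezers or jar is moved by more than 20 mm (distance of any of spatula_mid, tin_mid, tweezers, jar_mid from where it was at the start of the episode above 0.02 m).
It also fails if it takes over 72 s, if anything falls off the work surface, if the arm or the gripper's body presses on something with over 40 N, if the wrist force passes 120 N, or if a joint passes its speed limit or range.

ROBOT

A 6-joint arm with a two-finger parallel gripper is mounted at the origin on the work surface. World frame = base frame: x ahead of the robot, y to its left, z up, the work surface at z = 0. Lengths are in mm, angles in degrees, forces in N, time in s.
With the tool pointing down it reaches from about 300 to 850 mm from the base axis. Payload 4.2 kg.
Tool frame: the origin (TCP) lies at the very end of the fingers, on their centre line; the grasp point (between the pads) lies 19 mm behind it; z points along the fingers, y is the direction in which the jaws open and shut (so a half turn about z gives the same grasp; the last joint's range is limited). The gripper opens to 91 mm and grips with 3 to 60 N. Pads are 32 mm wide; open, the fingers measure 118 mm over their backs; the gripper's body (76 mm by 178 mm) begins 60 mm behind the grasp point.
Start: joints at [-72.651, 18.312, 89.639, -0, 72.044, -1.146], TCP at [182.407, -545.317, 213.976] pointing down, gripper open.
Joint ranges: [-177.97, 177.97], [-48.28, 115.42], [12.27, 149.76], [-77.06, 257.06], [2.81, 150.46], [-146.56, 146.56]. Speed limits (degrees/s): [147.25, 147.25, 180, 180, 180, 180].

INTERFACE

Orientations are given as [roll, pitch, yaw] about the fixed x, y, z axes, in that order (R = Rz(yaw) Ry(pitch) Rx(roll)).
In Python, from workcell import env gives the robot as it stands. The module is installed in compiled form; this text tells all that it offers.
- The arm moves only by the tool arm_command, never from a script. Its argument "targets" is a list of rows, each a list of 5 numbers: the closure, from 0 (fully open) to 1 (shut), then the shift along the tool's x, y, z each as a share of 50 cm, from -1 to 1, then the turn about the tool's z as a share of pi/4 rad, from -1 to 1. A call has 1 to 8 rows; each row is the pose to reach, as a shift and turn from the pose measured when the call began, along the tool's axes at that moment; what a row does not reach only later rows make up. A row lasts 1/12 s, in which the tool goes at most 41.7 mm and 7.16 degrees, less where a joint would pass 70% of its speed; a pose out of reach is approached as far as the arm can. A call with a number of a shift or a turn outside -1 to 1 is refused whole. A call with a gripper value outside its range is refused whole. The fingers move at their own pace and stop on an object; "squeeze" is the grip in N (left out, the last holds). Time passes only in rows, so rows that repeat a pose let the fingers close. It gives the time, the measured TCP pose, the force and the opening at its end, in the units of the state.
- env.state(): the state, without advancing time (a new reading comes with each control period).
- env.grab_frame(name): name is "side" or "top" or "wrist"; returns the picture (400x640x3 uint8, red, green, blue); there is no depth.
- env.camera_params(name): a dict with "camera_matrix" (3x3 intrinsics, pixels), "R" (3x3) and "t" (3): a world point X has camera coordinates R X + t; the wrist camera has in their place "hand_eye" (4x4, takes a point from camera to tool coordinates, whose origin is the TCP and whose axes are the flange's). Camera axes: x right, y down, z forward; pixel columns grow to the right and rows downward; lengths in mm; the calibration is good to about 2 mm. The wrist camera is an equidistant fisheye: a pixel r from the principal point sees the ray r / f radians off the axis. A picture is of the moment at which its call begins: read the wrist's pose just before it. camera_params takes no time and is no camera call.
- env.job_done(): hands the job in, once; it reports no verdict.
The state is a dict: "time_s": time; "qpos": joint angles; "qvel": joint speeds; "effort": joint torques, N m; "ee_pos": TCP position; "ee_rot": TCP orientation; "force": force on the tool from outside, world axes, zero at the start; "torque": the same for the moment, N m; "gripper_width": finger opening in mm.
Only numpy, scipy, OpenCV 4.12 (cv2) and the standard library are available. Lean on these libraries where they do the work, as an engineer would, in place of code of your own. Each camera call takes 0.05 s, during which the arm holds its last target.

## Working session

There is one attempt and no reset: what is moved stays moved. The work goes in short steps, Python scripts to look and compute and a tool call to move; the robot and the scene stay as the last step left them, time stands still between calls to the robot, and variables do not carry over. Pictures are saved under pics/ and viewed, and the job is handed in when it is done.

Besides the shell and the picture viewer there is one more tool, called after "Request:" by a JSON object that holds its "name" and its "arguments". arm_command: Moves the arm, as the interface text tells. Shift numbers are shares of 50 cm and turn numbers shares of pi/4 rad, none past 1 either way. Its arguments: {"type":"object","properties":{"targets":{"type":"array"},"squeeze":{"type":"number"}},"required":["targets"]}

```bash
mkdir -p pics; python3 - <<'E'
from workcell import env
import cv2
print(env.state())
for n in ["side","top","wrist"]:
    p=env.camera_params(n); print(n,{k:__import__('numpy').round(v,4).tolist() for k,v in p.items()} )
    cv2.imwrite(f"pics/{n}0.png",env.grab_frame(n)[:,:,::-1])
E
```

```text
{'time_s': 0.0, 'qpos': array([-7.26511021e+01,  1.83516422e+01,  8.97068538e+01, -1.93066037e-03,
        7.20426535e+01, -1.14603260e+00]), 'qvel': array([-0.0218889 , -0.00281265, -0.04430192,  0.04953935,  0.0711377 ,
       -0.03424117]), 'effort': array([-5.02725823e-05, -4.12457657e+01, -2.31970239e+01,  7.26535404e-02,
        4.55215154e-02, -1.47749543e-04]), 'ee_pos': array([ 182.24117488, -544.82511352,  213.11722829]), 'ee_rot': array([-1.79898834e+02, -1.87870869e-04,  1.84955272e+01]), 'force': array([ 0.19057511,  0.29450646, -0.38688175]), 'torque': array([ 0.00211238,  0.00297812, -0.01447613]), 'gripper_width': 91.14838607716432}
side {'camera_matrix': [[362.6636, 0.0, 317.0433], [0.0, 362.6636, 204.1336], [0.0, 0.0, 1.0]], 'R': [[-0.8765, -0.4811, -0.0189], [-0.3471, 0.6584, -0.6678], [0.3337, -0.5788, -0.7441]], 't': [572.6144, 236.6602, 614.6134]}
top {'camera_matrix': [[414.9589, 0.0, 326.7598], [0.0, 414.9589, 204.857], [0.0, 0.0, 1.0]], 'R': [[0.025, -0.9993, 0.0263], [-0.9933, -0.0278, -0.1118], [0.1124, -0.0234, -0.9934]], 't': [50.023, 597.1384, 1013.8618]}
wrist {'camera_matrix': [[309.7069, 0.0, 319.8453], [0.0, 309.7069, 195.8525], [0.0, 0.0, 1.0]], 'hand_eye': [[-0.0013, -0.9698, -0.2437, 66.7963], [1.0, -0.0011, -0.0007, 1.0497], [0.0004, -0.2437, 0.9698, -171.8866], [0.0, 0.0, 0.0, 1.0]]}
```

View pics/side0.png

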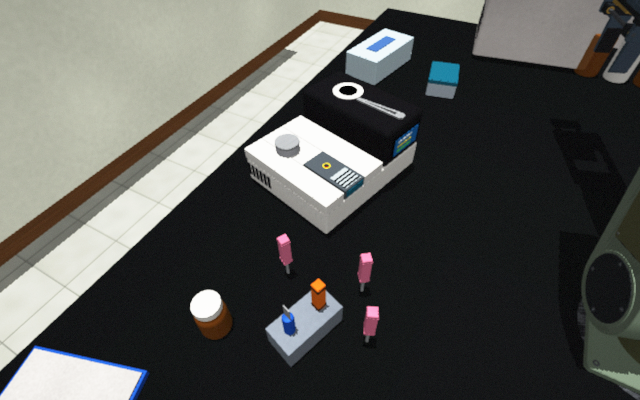

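View pics/top0.png

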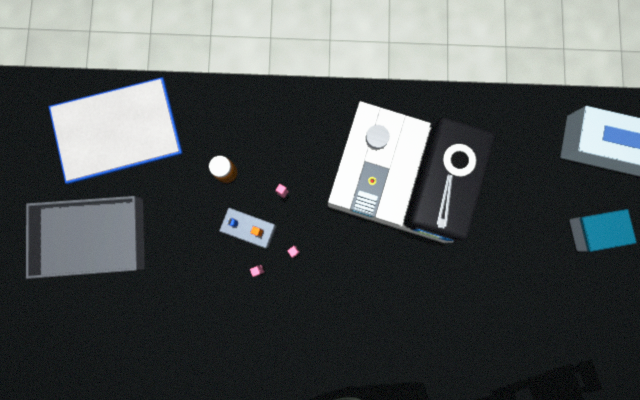

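View pics/wrist0.png

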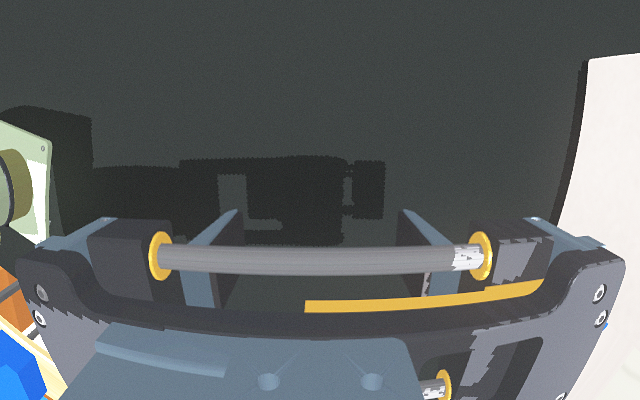

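Side view: orange tool around (318,295), spatula at (288,322), hole at (326,166). Top view: orange tool top at (257,231), spatula (233,223), hole (372,181), jar (223,168), and three pink decoys around the rack. I'll measure these next.

```bash
cat > h.py <<'E'
import numpy as np, cv2
from workcell import env
def ray(n,uv):
    p=env.camera_params(n);K,R,t=[np.array(p[k]) for k in("camera_matrix","R","t")]
    d=R.T@np.linalg.solve(K,np.array([uv[0],uv[1],1.]));return -R.T@t,d/np.linalg.norm(d)
def onz(n,uv,z):
    o,d=ray(n,uv);return o+d*(z-o[2])/d[2]
def tri(a,b):
    (o1,d1),(o2,d2)=ray("side",a),ray("top",b)
    s=np.linalg.lstsq(np.c_[d1,-d2],o2-o1,rcond=None)[0]
    p,q=o1+s[0]*d1,o2+s[1]*d2
    return (p+q)/2,np.linalg.norm(p-q)
def proj(n,X):
    p=env.camera_params(n);c=p["R"]@np.array(X)+p["t"];c=np.array(p["camera_matrix"])@c;return c[:2]/c[2]
E
python3 - <<'E'
from h import *
t=cv2.imread("pics/top0.png");s=cv2.imread("pics/side0.png")
for n,im in(("top",t),("side",s)):
    hsv=cv2.cvtColor(im,cv2.COLOR_BGR2HSV)
    for nm,lo,hi in(("orange",(5,180,120),(16,255,255)),("yellow",(20,120,100),(35,255,255)),("blue",(105,150,60),(125,255,255))):
        m=cv2.inRange(hsv,lo,hi)
        k,l,st,c=cv2.connectedComponentsWithStats(m)
        for i in range(1,k):
            if st[i,4]>8: print(n,nm,st[i],c[i].round(1))
def crop(im,x,y,w,h,f,name): cv2.imwrite(name,cv2.resize(im[y:y+h,x:x+w],None,fx=f,fy=f,interpolation=cv2.INTER_CUBIC))
crop(t,210,195,80,60,10,"pics/tc1.png");crop(t,325,95,120,90+60,4,"pics/tc2.png");crop(s,255,265,100,75+25,6,"pics/sc1.png")
E
```

```text
top orange [257 229   3   6   9] [258.3 231.8]
top yellow [369 177   7   7  27] [372.1 180.2]
top blue [ 48  77 135 107 926] [121.9 136.2]
top blue [604 127  36  20 309] [622.1 136.7]
top blue [230 219   7   8  38] [233.2 222.7]
side orange [310 278  16  15 103] [317.8 284.5]
side orange [312 290  13  19 178] [318.1 298.8]
side yellow [322 163   9   6  37] [326.1 165.4]
side blue [369  37  23  14  78] [380.2  43.7]
side blue [393 124  26  33 153] [407.1 137. ]
side blue [282 313  13  22 200] [288.3 323.8]
side blue [  0 345 150  55 622] [ 97.6 368.6]
```

View pics/tc1.png

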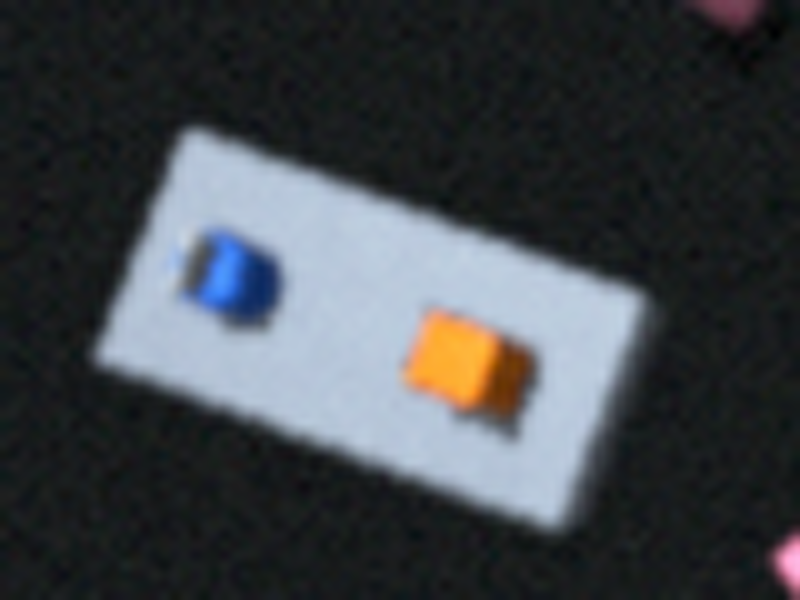

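View pics/tc2.png

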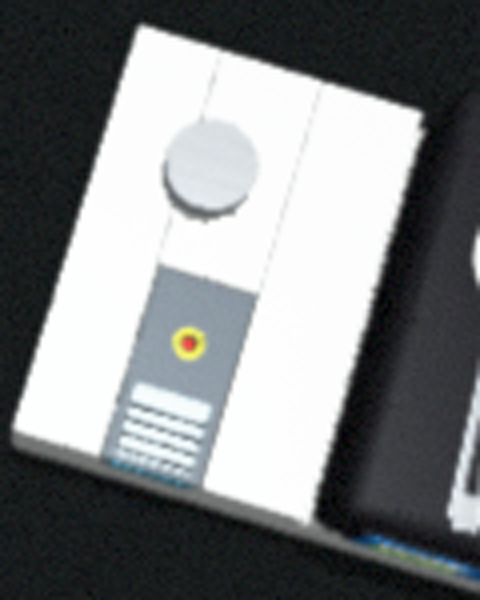

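View pics/sc1.png

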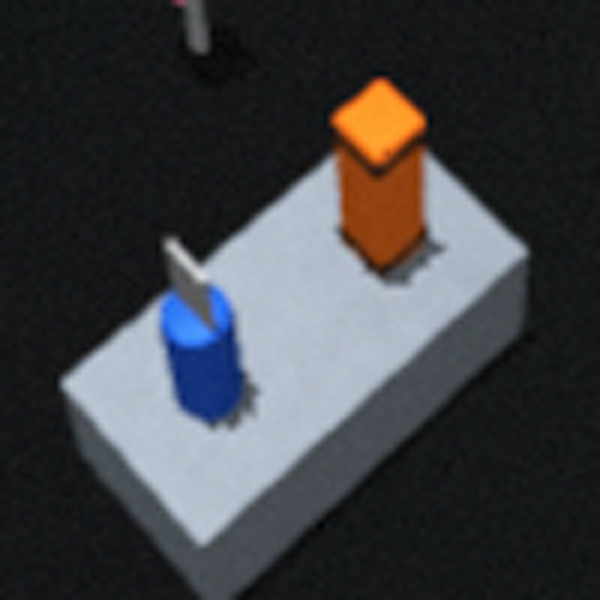

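```bash
python3 - <<'E'
from h import *
np.set_printoptions(suppress=True,precision=1)
P=lambda x,y,f,ox,oy:(ox+(x+.5)/f-.5,oy+(y+.5)/f-.5)
rc=[onz("top",P(*c,10,210,195),52) for c in((187,127),(650,292),(565,530),(95,360))]
print("rack top",rc,"c",np.mean(rc,0))
rs=[onz("side",P(*c,6,255,265),52) for c in((62,383),(203,545),(528,250))]
print("rack side",rs)
for a,b in((0,1),(3,2)): d=rc[a]-rc[b];print(np.degrees(np.arctan2(d[1],d[0]))-90)
for a,b in((0,3),(1,2)): d=rc[a]-rc[b];print(np.degrees(np.arctan2(d[1],d[0])))
c=np.mean(rc,0);y=(rc[0]-rc[1]);y/=np.linalg.norm(y);print("sock a,b",c-32*y,c+32*y)
tt=P(453,362,10,210,195);ts=P(379,120,6,255,265)
print("tool top",onz("top",tt,122),onz("side",ts,122),tri(ts,tt))
tb=P(383,262,6,255,265)
hT,hS=P(190,343,4,325,95),(326.1,165.4)
print("hole",onz("top",hT,102),onz("side",hS,102),tri(hS,hT))
L=[onz("top",P(*c,4,325,95),102) for c in((160,265),(107,455),(258,293),(203,487))]
for a,b in((0,1),(2,3),(0,2),(1,3)): d=L[a]-L[b];print(np.degrees(np.arctan2(d[1],d[0])),np.linalg.norm(d))
D=[onz("top",P(*c,4,325,95),100) for c in((138,25),(425,112),(15,433),(312,520))]
print("deck",D)
for a,b in((0,1),(2,3),(0,2),(1,3)): d=D[a]-D[b];print(np.degrees(np.arctan2(d[1],d[0])),np.linalg.norm(d))
print("jar",onz("top",(219,164),85), "tin",onz("top",P(211,165,4,325,95),125))
E
```

```text
rack top [array([580.7, 308.3,  52. ]), array([543.2, 193.3,  52. ]), array([484.6, 211.7,  52. ]), array([523. , 327.7,  52. ])] c [532.9 260.2  52. ]
rack side [array([580.6, 307.3,  52. ]), array([524. , 325.7,  52. ]), array([486.1, 212.6,  52. ])]
-18.076724885031354
-18.300412883942386
-18.545789659923635
-17.418635364450456
sock a,b [522.9 229.8  52. ] [542.8 290.7  52. ]
tool top [521.5 230.3 122. ] [523.  230.3 122. ] (array([522.1, 230.5, 122.7]), np.float64(1.3558545229770393))
hole [649.3 -38.9 102. ] [650.6 -39.4 102. ] (array([649.6, -38.6, 102.9]), np.float64(0.9521775284703378))
-14.443771528148094 118.69299312458828
-15.083780250115948 121.26741679002818
75.51417323436159 60.828927491045555
73.04199737440871 59.53165852535534
deck [array([844.7,  -5. , 100. ]), array([ 796.1, -180.5,  100. ]), array([592.8,  63.7, 100. ]), array([ 546.1, -112.7,  100. ])]
74.51640368999442 182.17107240917267
75.16840560117146 182.45470533461537
-15.251072288158284 261.093016999016
-15.1890814107629 259.0180757056881
jar [681.3 328.8  85. ] tin [751.6 -46.9 125. ]
```

Calibration agrees between views: rack yaw is about -18°, the tool is at (522.5,230.3), the hole at (649.8,-39) and the analyser's yaw at about -15.1°. Gripping with yaw about 72° points the jaws along the push direction and away from the spatula.

```bash
cat > go.py <<'E'
import sys
from h import *
from scipy.spatial.transform import Rotation as Ro
s=env.state();a=[float(v) for v in sys.argv[1:5]]
R=Ro.from_euler('xyz',s["ee_rot"],degrees=True).as_matrix()
d=R.T@(np.array(a[:3])-s["ee_pos"])/500
turn=-((a[3]-s["ee_rot"][2]+180)%360-180)/45
print("pos",s["ee_pos"].round(2),"rot",s["ee_rot"].round(2),"F",s["force"].round(2),"w",round(s["gripper_width"],1),"t",round(s["time_s"],2))
print("shares",d.round(4),"turn",round(turn,4))
E
python3 go.py 522.5 230.3 215 72
```

```text
pos [ 182.3  -544.95  213.34] rot [-179.93   -0.     18.5 ] F [-0.74  0.51  0.11] w 91.1 t 0.15
shares [ 1.1372 -1.2545 -0.0017] turn -1.1889
```

Request:
{"name": "arm_command", "arguments": {"targets": [[0.4,0.07,-0.04,-0.01,-0.1],[0.4,0.12,-0.09,-0.02,-0.2],[0.4,0.17,-0.14,-0.02,-0.3],[0.4,0.22,-0.2,-0.02,-0.4],[0.4,0.27,-0.26,-0.02,-0.5],[0.4,0.32,-0.32,-0.02,-0.6],[0.4,0.37,-0.38,-0.02,-0.7],[0.4,0.42,-0.44,-0.02,-0.7]], "squeeze": 40}}

```text
time_s: 0.82
ee_pos: [311.7, -267.8, 223.5]
ee_rot: [-179.9, -0.0, 50.1]
force: [0.6, -0.1, 0.9]
gripper_width: 54.6
```

```bash
python3 go.py 522.5 230.3 215 72
```

```text
pos [ 311.68 -267.83  223.47] rot [-1.7993e+02 -5.0000e-02  5.0100e+01] F [ 0.56 -0.11  0.86] w 54.6 t 0.82
shares [ 1.0348 -0.3155  0.0182] turn -0.4866
```

Request:
{"name": "arm_command", "arguments": {"targets": [[0.4,0.08,-0.02,0,-0.15],[0.4,0.16,-0.05,0,-0.3],[0.4,0.24,-0.07,0,-0.45],[0.4,0.32,-0.1,0,-0.487],[0.4,0.4,-0.12,0,-0.487],[0.4,0.48,-0.15,0,-0.487],[0.4,0.56,-0.17,0,-0.487],[0.4,0.64,-0.195,0,-0.487]]}}

```text
time_s: 1.48
ee_pos: [441.1, 39.3, 223.9]
ee_rot: [-180.0, -0.1, 72.0]
force: [1.2, -1.5, 0.1]
gripper_width: 54.6
```

```bash
python3 go.py 522.5 230.3 180 72
```

```text
pos [441.15  39.3  223.92] rot [-1.7998e+02 -7.0000e-02  7.2050e+01] F [ 1.22 -1.51  0.1 ] w 54.6 t 1.48
shares [0.4135 0.0371 0.0883] turn 0.0011
```

Request:
{"name": "arm_command", "arguments": {"targets": [[0.4,0.08,0.007,0.0,0.0],[0.4,0.16,0.014,0,0],[0.4,0.24,0.021,0,0],[0.4,0.32,0.029,0.03,0],[0.4,0.38,0.034,0.06,0],[0.4,0.4135,0.0371,0.088,0],[0.4,0.4135,0.0371,0.088,0],[0.4,0.4135,0.0371,0.088,0]]}}

```text
time_s: 2.15
ee_pos: [521.7, 230.4, 178.8]
ee_rot: [-179.8, 0.1, 72.1]
force: [1.1, -0.6, 0.3]
gripper_width: 55.0
```

```bash
python3 go.py 522.5 230.3 75 72; python3 - <<'E'
from h import *
for n in ["side","top","wrist"]: cv2.imwrite(f"pics/{n}1.png",env.grab_frame(n)[:,:,::-1])
E
```

```text
pos [521.74 230.45 178.85] rot [-1.7984e+02  8.0000e-02  7.2140e+01] F [ 1.09 -0.59  0.27] w 55.0 t 2.15
shares [0.0005 0.0021 0.2077] turn 0.0031
```

View pics/wrist1.png

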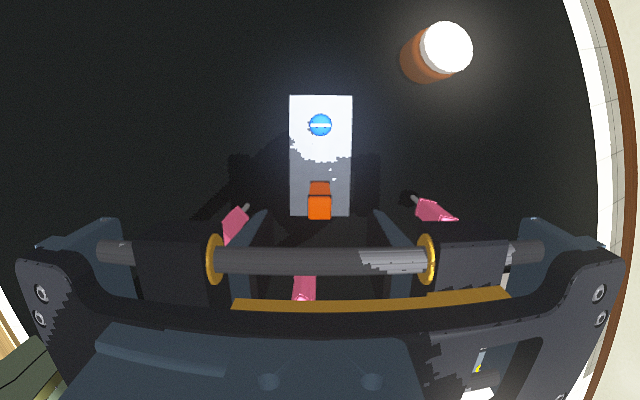

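View pics/side1.png

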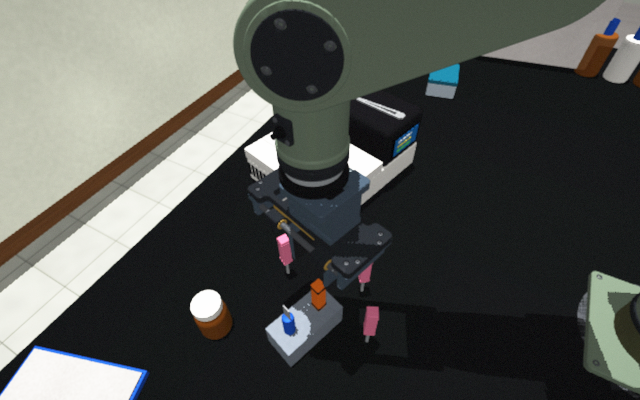

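The wrist view shows the orange handle centred at (319,205) between the fingers and the rack square to the jaws. I'll check the clearance to the pink decoys before I go down.

```bash
python3 - <<'E'
from h import *
from scipy.spatial.transform import Rotation as Ro
t=cv2.imread("pics/top0.png");s=cv2.imread("pics/side0.png")
R=Ro.from_euler('z',72,degrees=True).as_matrix()
for n,im in(("top",t),("side",s)):
    m=cv2.inRange(cv2.cvtColor(im,cv2.COLOR_BGR2HSV),(160,80,80),(178,255,255))
    k,l,st,c=cv2.connectedComponentsWithStats(m)
    for i in range(1,k):
        if st[i,4]>15:
            print(n,st[i],c[i].round(1), [(R.T@(onz(n,(c[i] if n=="top" else (c[i][0],st[i][1]+4)),z)-[522.5,230.3,0])).round(0)[:2].tolist() for z in(80,115)])
E
```

```text
top [275 184  13  13  84] [281.6 190.2] [[-20.0, -112.0], [-25.0, -108.0]]
top [287 245  12  13  65] [292.8 251.1] [[-95.0, 16.0], [-97.0, 16.0]]
top [250 265  14  12  84] [256.3 270.3] [[-30.0, 87.0], [-34.0, 84.0]]
side [276 233  17  33 368] [284.2 248.9] [[-39.0, -135.0], [-24.0, -112.0]]
side [357 252  17  31 377] [364.7 267. ] [[-115.0, -2.0], [-96.0, 12.0]]
side [363 306  17  30 358] [370.5 321.2] [[-45.0, 73.0], [-30.0, 82.0]]
```

Request:
{"name": "arm_command", "arguments": {"targets": [[0.4,0,0.002,0.06,0],[0.4,0,0.002,0.11,0],[0.4,0,0.002,0.15,0],[0.4,0,0.002,0.18,0],[0.4,0,0.002,0.2,0],[0.4,0,0.002,0.206,0],[0.4,0,0.002,0.206,0],[0.4,0,0.002,0.206,0]]}}

```text
time_s: 2.97
ee_pos: [524.3, 229.1, 79.3]
ee_rot: [179.9, -0.2, 72.0]
force: [0.5, 0.4, 1.0]
gripper_width: 54.7
```

```bash
python3 go.py 522.5 230.3 75 72
```

```text
pos [524.34 229.09  79.32] rot [ 1.7987e+02 -1.7000e-01  7.1960e+01] F [0.52 0.45 0.96] w 54.7 t 2.97
shares [ 0.0011 -0.0043  0.0086] turn -0.0009
```

Request:
{"name": "arm_command", "arguments": {"targets": [[0.4,0.001,-0.004,0.008,0],[0.4,0.001,-0.004,0.008,0],[0.4,0.001,-0.004,0.008,0],[0.4,0.001,-0.004,0.008,0]]}}

```text
time_s: 3.3
ee_pos: [522.8, 230.4, 75.8]
ee_rot: [179.8, -0.2, 72.0]
force: [0.4, 0.5, 0.7]
gripper_width: 55.0
```

```bash
python3 go.py 522.5 230.3 75 72
```

```text
pos [522.79 230.37  75.76] rot [179.83  -0.2   71.97] F [0.41 0.51 0.73] w 55.0 t 3.3
shares [-0.0003 -0.0005  0.0015] turn -0.0006
```

Request:
{"name": "arm_command", "arguments": {"targets": [[0.75,0,0,0,0],[0.8,0,0,0,0],[1,0,0,0,0],[1,0,0,0,0],[1,0,0,0,0],[1,0,0,0,0],[1,0,0,0,0]], "squeeze": 40}}

```text
time_s: 3.88
ee_pos: [522.7, 230.4, 75.7]
ee_rot: [179.8, -0.2, 72.0]
force: [-0.0, 0.1, 0.2]
gripper_width: 18.0
```

```bash
python3 go.py 522.5 230.3 75 72
```

```text
pos [522.72 230.36  75.74] rot [179.84  -0.2   71.97] F [-0.03  0.08  0.24] w 18.0 t 3.88
shares [-0.0003 -0.0004  0.0015] turn -0.0006
```

Request:
{"name": "arm_command", "arguments": {"targets": [[1,0,0,-0.02,0],[1,0,0,-0.06,0],[1,0,0,-0.12,0],[1,0,0,-0.18,0],[1,0,0,-0.24,0],[1,0,0,-0.3,0],[1,0,0,-0.3,0],[1,0,0,-0.3,0]]}}

```text
time_s: 4.55
ee_pos: [523.0, 230.3, 228.2]
ee_rot: [179.6, -0.4, 72.0]
force: [0.0, 0.5, -1.4]
gripper_width: 17.6
```

```bash
python3 go.py 649.8 -39 200 75; python3 - <<'E'
from h import *
for n in ["side","top","wrist"]: cv2.imwrite(f"pics/{n}2.png",env.grab_frame(n)[:,:,::-1])
E
```

```text
pos [522.98 230.31 228.19] rot [179.63  -0.37  71.97] F [ 0.02  0.51 -1.44] w 17.6 t 4.55
shares [-0.434   0.4076  0.0562] turn -0.0674
```

View pics/side2.png

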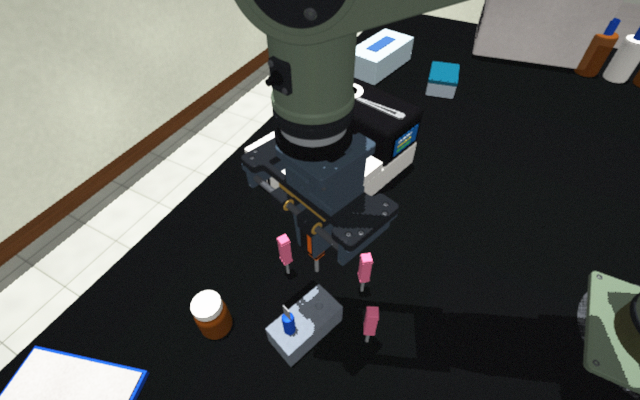

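View pics/wrist2.png

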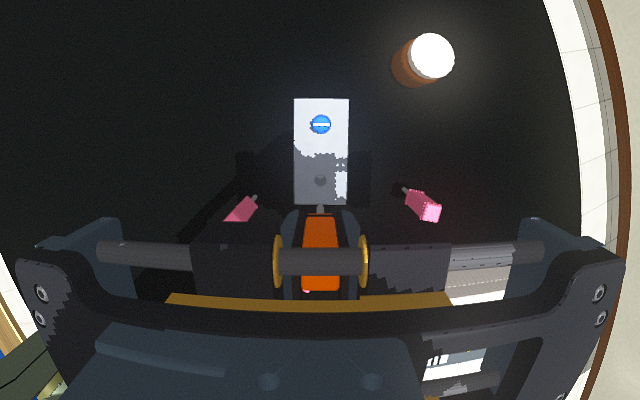

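The tool is held and clear of the rack, with its pin visible at (320,210) in the wrist view and (316,265) in the side view. Next I move it over the hole.

Request:
{"name": "arm_command", "arguments": {"targets": [[1,-0.05,0.045,0,-0.067],[1,-0.1,0.09,0,-0.067],[1,-0.15,0.14,0,-0.067],[1,-0.2,0.19,0,-0.067],[1,-0.25,0.235,0,-0.067],[1,-0.3,0.28,0,-0.067],[1,-0.34,0.32,0,-0.067],[1,-0.38,0.36,0,-0.067]]}}

```text
time_s: 5.37
ee_pos: [633.2, -8.5, 222.1]
ee_rot: [-179.8, -0.0, 74.9]
force: [-0.4, 1.2, -0.2]
gripper_width: 18.0
```

```bash
python3 go.py 649.8 -39 200 75
```

```text
pos [633.18  -8.52 222.1 ] rot [-1.7981e+02 -3.0000e-02  7.4940e+01] F [-0.4   1.18 -0.16] w 18.0 t 5.37
shares [-0.0502  0.0481  0.044 ] turn -0.0012
```

Request:
{"name": "arm_command", "arguments": {"targets": [[1,-0.03,0.03,0,0],[1,-0.05,0.048,0.02,0],[1,-0.05,0.048,0.044,0],[1,-0.05,0.048,0.06,0],[1,-0.05,0.048,0.064,0],[1,-0.05,0.048,0.064,0],[1,-0.05,0.048,0.064,0],[1,-0.05,0.048,0.064,0]]}}

```text
time_s: 6.03
ee_pos: [650.0, -38.2, 190.7]
ee_rot: [-179.9, -0.0, 75.0]
force: [-0.3, -0.8, -1.6]
gripper_width: 17.9
```

```bash
python3 go.py 649.8 -39 185 75;  python3 - <<'E'
from h import *
for n in ["side","top","wrist"]: cv2.imwrite(f"pics/{n}3.png",env.grab_frame(n)[:,:,::-1])
s=cv2.imread("pics/side3.png");w=cv2.imread("pics/wrist3.png")
cv2.imwrite("pics/sc3.png",cv2.resize(s[110:210,260:400],None,fx=5,fy=5,interpolation=cv2.INTER_CUBIC))
cv2.imwrite("pics/wc3.png",cv2.resize(w[130:290,240:400],None,fx=3.7,fy=3.7,interpolation=cv2.INTER_CUBIC))
E
```

```text
pos [649.96 -38.18 190.67] rot [-1.7987e+02 -4.0000e-02  7.5000e+01] F [-0.33 -0.79 -1.61] w 17.9 t 6.03
shares [-0.0017  0.0001  0.0113] turn -0.0
```

View pics/sc3.png

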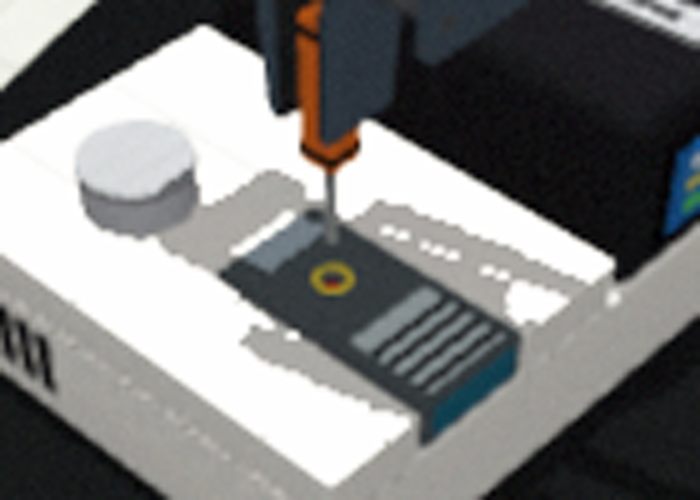

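View pics/wc3.png

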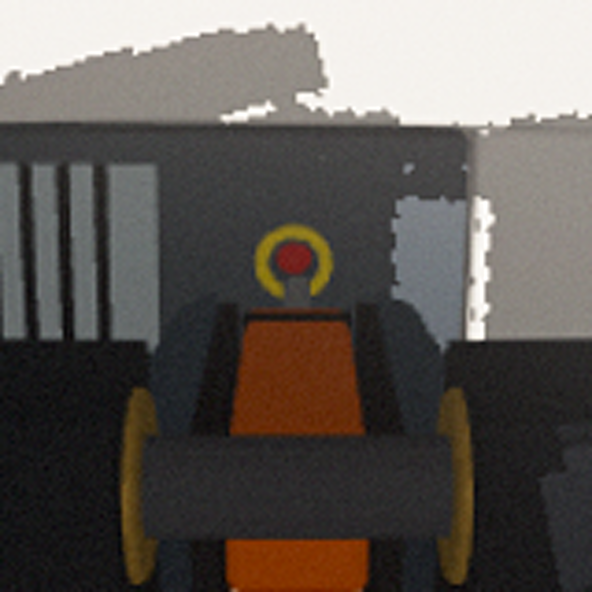

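View pics/wrist3.png

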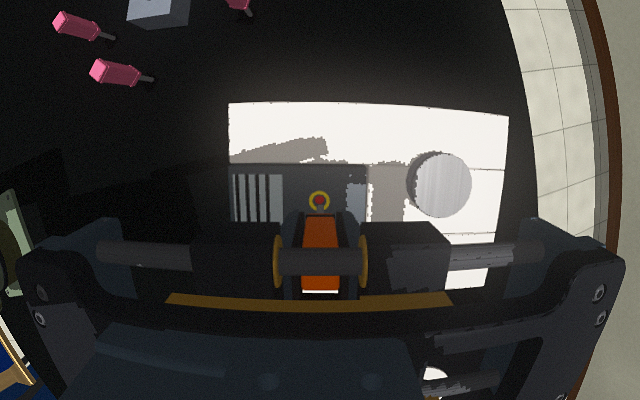

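The side view puts the pin tip at about (326.6,158.5), above the ring at (326.5,165.7). In the wrist view the ring (319,200) is centred on the pin. I'll go lower and compare again.

Request:
{"name": "arm_command", "arguments": {"targets": [[1,-0.0017,0.0,0.015,0],[1,-0.0017,0,0.025,0],[1,-0.0017,0,0.025,0],[1,-0.0017,0,0.025,0],[1,-0.0017,0,0.025,0]]}}

```text
time_s: 6.6
ee_pos: [649.7, -39.3, 178.1]
ee_rot: [-179.9, -0.0, 75.0]
force: [-0.2, 0.5, -1.5]
gripper_width: 17.7
```

```bash
python3 go.py 649.8 -39 177 75;  python3 - <<'E'
from h import *
from scipy.spatial.transform import Rotation as Ro
st=env.state()
for n in ["side","wrist"]: cv2.imwrite(f"pics/{n}4.png",env.grab_frame(n)[:,:,::-1])
s=cv2.imread("pics/side4.png");w=cv2.imread("pics/wrist4.png")
cv2.imwrite("pics/sc4.png",cv2.resize(s[140:180,300:360],None,fx=10,fy=10,interpolation=cv2.INTER_CUBIC))
cv2.imwrite("pics/wc4.png",cv2.resize(w[180:230,290:350],None,fx=10,fy=10,interpolation=cv2.INTER_CUBIC))
p=st["ee_pos"]+Ro.from_euler('xyz',st["ee_rot"],degrees=True).as_matrix()@[0,0,68.7]
print("tip",p,proj("side",p),proj("side",[649.8,-39,102]))
wp=env.camera_params("wrist");H=np.array(wp["hand_eye"]);K=np.array(wp["camera_matrix"])
R=Ro.from_euler('xyz',st["ee_rot"],degrees=True).as_matrix()
def wproj(X):
    c=np.linalg.inv(H)@np.r_[R.T@(np.array(X)-st["ee_pos"]),1];th=np.arctan2(np.hypot(*c[:2]),c[2]);return K[:2,2]+K[0,0]*th*c[:2]/np.hypot(*c[:2])
print("wrist",wproj(p),wproj([649.8,-39,102]))
E
```

```text
pos [649.73 -39.31 178.1 ] rot [-1.7987e+02 -4.0000e-02  7.4970e+01] F [-0.2   0.55 -1.49] w 17.7 t 6.6
shares [ 0.0006 -0.      0.0022] turn -0.0006
tip [649.59005454 -39.22328439 109.40478235] [326.46632908 162.98429131] [326.32957646 165.61187741]
wrist [320.84782647 203.33470987] [321.02495238 200.64699567]
```

View pics/sc4.png

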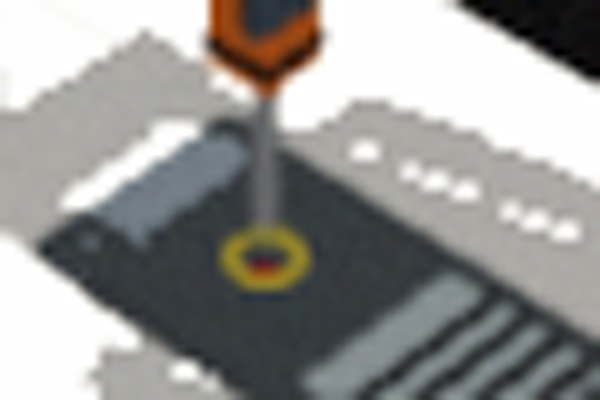

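View pics/wc4.png

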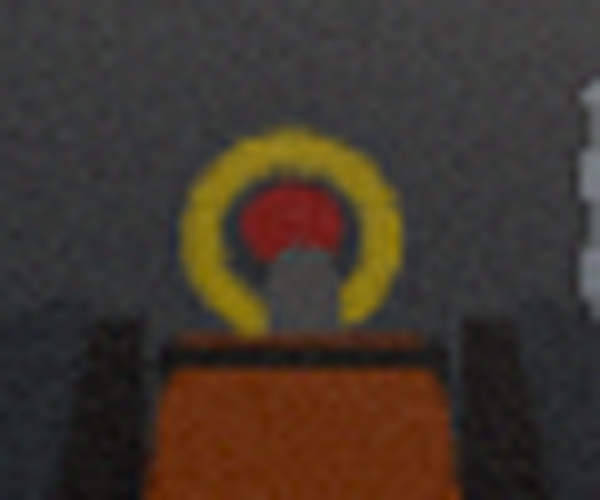

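The pin and ring columns agree in the side view (326.0 for both), and in the wrist view the hole is about 0.8 mm towards tool -y. I'll shift 0.5 mm and go into the mouth.

Request:
{"name": "arm_command", "arguments": {"targets": [[1,0.0004,-0.001,0,0],[1,0.0004,-0.001,0.006,0],[1,0.0004,-0.001,0.01,0],[1,0.0004,-0.001,0.014,0],[1,0.0004,-0.001,0.018,0],[1,0.0004,-0.001,0.02,0],[1,0.0004,-0.001,0.02,0],[1,0.0004,-0.001,0.02,0]]}}

```text
time_s: 7.37
ee_pos: [649.4, -39.0, 168.3]
ee_rot: [-179.9, -0.0, 75.0]
force: [0.7, -0.1, -1.1]
gripper_width: 17.7
```

```bash
python3 go.py 649.5 -39 166 75;  python3 - <<'E'
from h import *
for n in ["side","wrist"]: cv2.imwrite(f"pics/{n}5.png",env.grab_frame(n)[:,:,::-1])
s=cv2.imread("pics/side5.png");w=cv2.imread("pics/wrist5.png")
a=cv2.resize(s[140:180,300:360],None,fx=6,fy=6,interpolation=cv2.INTER_CUBIC)
b=cv2.resize(w[185:225,290:350],None,fx=6,fy=6,interpolation=cv2.INTER_CUBIC)
cv2.imwrite("pics/c5.png",np.vstack([a,b]))
E
python3 go.py 649.5 -39 166 75
```

```text
pos [649.43 -39.03 168.32] rot [-1.7989e+02 -5.0000e-02  7.4970e+01] F [ 0.73 -0.13 -1.09] w 17.7 t 7.37
shares [0.0001 0.0001 0.0046] turn -0.0007
pos [649.51 -39.01 168.53] rot [-1.7991e+02 -5.0000e-02  7.4970e+01] F [ 0.58 -0.33 -0.76] w 17.9 t 7.47
shares [ 0.     -0.      0.0051] turn -0.0006
```

View pics/c5.png

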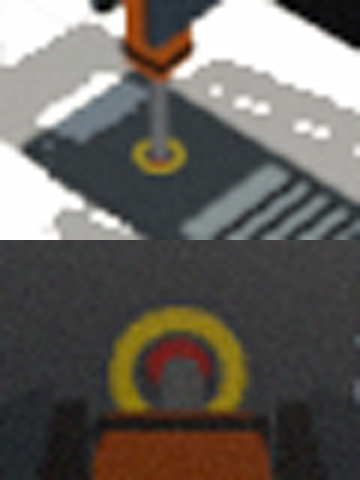

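The pin is centred in the ring and its tip is just below the mouth. From here I'll feel for the stop.

Request:
{"name": "arm_command", "arguments": {"targets": [[1,0,0,0.002,0],[1,0,0,0.004,0],[1,0,0,0.006,0],[1,0,0,0.006,0],[1,0,0,0.006,0]]}}

```text
time_s: 7.88
ee_pos: [649.6, -39.0, 165.6]
ee_rot: [-179.9, -0.1, 75.0]
force: [-0.7, 0.3, 0.5]
gripper_width: 18.0
```

Request:
{"name": "arm_command", "arguments": {"targets": [[1,0,0,0.002,0],[1,0,0,0.003,0],[1,0,0,0.003,0]]}}

```text
time_s: 8.13
ee_pos: [649.6, -39.0, 164.3]
ee_rot: [-179.9, -0.1, 75.0]
force: [-0.3, -0.1, 1.6]
gripper_width: 17.8
```

Request:
{"name": "arm_command", "arguments": {"targets": [[1,0,0,0.002,0],[1,0,0,0.002,0],[1,0,0,0.002,0]]}}

```text
time_s: 8.38
ee_pos: [649.6, -39.0, 163.4]
ee_rot: [-179.9, -0.1, 75.0]
force: [-0.7, -1.1, 1.6]
gripper_width: 17.9
```

Request:
{"name": "arm_command", "arguments": {"targets": [[1,0,0,0.002,0],[1,0,0,0.002,0],[1,0,0,0.002,0]]}}

```text
time_s: 8.63
ee_pos: [649.6, -39.0, 162.4]
ee_rot: [-179.9, -0.1, 75.0]
force: [-0.6, 0.2, 1.9]
gripper_width: 18.7
```

Request:
{"name": "arm_command", "arguments": {"targets": [[1,0,0,0.002,0],[1,0,0,0.002,0],[1,0,0,0.002,0]]}}

```text
time_s: 8.88
ee_pos: [649.7, -39.0, 161.8]
ee_rot: [-180.0, -0.1, 75.0]
force: [-1.2, -0.2, 3.9]
gripper_width: 17.8
```

Request:
{"name": "arm_command", "arguments": {"targets": [[1,0,0,0.0015,0],[1,0,0,0.0015,0],[1,0,0,0.0015,0]]}}

```text
time_s: 9.13
ee_pos: [649.7, -39.0, 161.7]
ee_rot: [-180.0, -0.1, 75.0]
force: [-2.2, 0.4, 5.2]
gripper_width: 17.3
```

```bash
python3 go.py 649.6 -39 161 75
```

```text
pos [649.66 -39.03 161.74] rot [-1.7999e+02 -6.0000e-02  7.4970e+01] F [-2.24  0.42  5.2 ] w 17.3 t 9.13
shares [ 0.     -0.0001  0.0015] turn -0.0006
```

The tip stalls at TCP z of about 161.7 with about 6 N net, so that is the firm stop after about 4 mm of travel. I'll push out gently, in short calls.

Request:
{"name": "arm_command", "arguments": {"targets": [[1,0,-0.002,0.0014,0],[1,0,-0.004,0.0014,0],[1,0,-0.006,0.0014,0],[1,0,-0.008,0.0014,0]]}}

```text
time_s: 9.47
ee_pos: [647.5, -38.3, 161.9]
ee_rot: [179.7, -0.1, 75.0]
force: [4.2, -0.9, 4.3]
gripper_width: 17.7
```

```bash
python3 go.py 649.6 -39 161 75
```

```text
pos [647.54 -38.34 161.87] rot [ 1.7973e+02 -9.0000e-02  7.4970e+01] F [ 4.18 -0.92  4.3 ] w 17.7 t 9.47
shares [-0.0002  0.0043  0.0018] turn -0.0007
```

Request:
{"name": "arm_command", "arguments": {"targets": [[1,0,-0.002,0.0015,0],[1,0,-0.003,0.0015,0],[1,0,-0.003,0.0015,0]]}}

```text
time_s: 9.72
ee_pos: [646.9, -38.1, 161.8]
ee_rot: [179.6, -0.1, 75.0]
force: [2.4, -1.2, 4.6]
gripper_width: 17.9
```

Request:
{"name": "arm_command", "arguments": {"targets": [[1,0,-0.002,0.0015,0],[1,0,-0.003,0.0015,0],[1,0,-0.004,0.0015,0]]}}

```text
time_s: 9.97
ee_pos: [646.5, -38.0, 161.8]
ee_rot: [179.3, -0.1, 75.0]
force: [3.9, -2.3, 4.5]
gripper_width: 17.8
```

```bash
python3 go.py 649.6 -39 161 75;  python3 - <<'E'
from h import *
for n in ["side","wrist"]: cv2.imwrite(f"pics/{n}6.png",env.grab_frame(n)[:,:,::-1])
s=cv2.imread("pics/side6.png");w=cv2.imread("pics/wrist6.png")
a=cv2.resize(s[140:200,300:390],None,fx=6,fy=6,interpolation=cv2.INTER_CUBIC)
b=cv2.resize(w[180:215,275:365],None,fx=6,fy=6,interpolation=cv2.INTER_CUBIC)
cv2.imwrite("pics/c6.png",np.vstack([a,b]))
E
python3 go.py 649.5 -39 161 75
```

```text
pos [646.53 -38.02 161.79] rot [ 1.7933e+02 -1.2000e-01  7.4980e+01] F [ 3.91 -2.34  4.55] w 17.8 t 9.97
shares [-0.0003  0.0064  0.0016] turn -0.0005
pos [646.49 -38.02 161.78] rot [ 1.7934e+02 -1.1000e-01  7.4980e+01] F [ 4.7  -1.92  5.41] w 18.2 t 10.07
shares [-0.0003  0.0063  0.0016] turn -0.0004
```

View pics/c6.png

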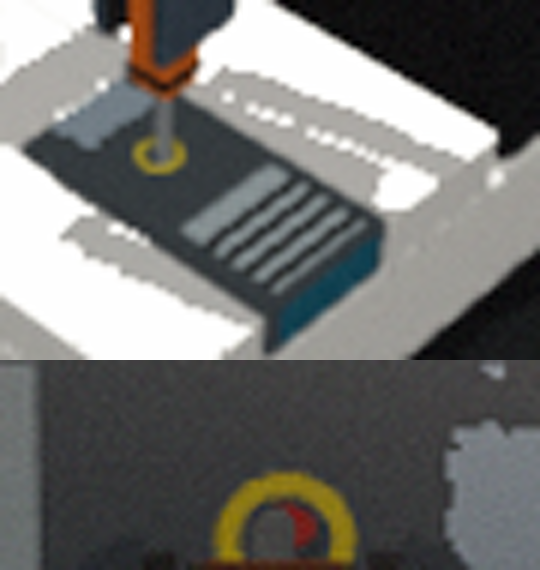

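Request:
{"name": "arm_command", "arguments": {"targets": [[1,0,-0.002,0.0014,0],[1,0,-0.004,0.0014,0],[1,0,-0.005,0.0014,0]]}}

```text
time_s: 10.32
ee_pos: [645.5, -37.7, 161.8]
ee_rot: [179.1, -0.1, 75.0]
force: [3.7, -1.3, 5.5]
gripper_width: 18.1
```

```bash
python3 go.py 649.6 -39 161 75
```

```text
pos [645.48 -37.7  161.78] rot [ 1.7912e+02 -1.3000e-01  7.4990e+01] F [ 3.74 -1.3   5.46] w 18.1 t 10.32
shares [-0.0004  0.0086  0.0017] turn -0.0003
```

Force isn't rising while it advances, so it's sliding. I'll use longer calls.

Request:
{"name": "arm_command", "arguments": {"targets": [[1,0,-0.003,0.0016,0],[1,0,-0.005,0.0016,0],[1,0,-0.007,0.0016,0],[1,0,-0.009,0.0016,0],[1,0,-0.011,0.0016,0]]}}

```text
time_s: 10.73
ee_pos: [641.8, -36.7, 161.8]
ee_rot: [178.9, -0.1, 75.0]
force: [4.1, -2.1, 6.2]
gripper_width: 17.9
```

```bash
python3 go.py 649.6 -39 161 75;  python3 - <<'E'
from h import *
for n in ["side","wrist"]: cv2.imwrite(f"pics/{n}7.png",env.grab_frame(n)[:,:,::-1])
s=cv2.imread("pics/side7.png");w=cv2.imread("pics/wrist7.png")
a=cv2.resize(s[140:200,300:390],None,fx=6,fy=6,interpolation=cv2.INTER_CUBIC)
b=cv2.resize(w[180:215,275:365],None,fx=6,fy=6,interpolation=cv2.INTER_CUBIC)
cv2.imwrite("pics/c7.png",np.vstack([a,b]))
E
```

```text
pos [641.82 -36.69 161.78] rot [ 1.7886e+02 -1.5000e-01  7.4990e+01] F [ 4.06 -2.13  6.18] w 17.9 t 10.73
shares [-0.0004  0.0162  0.0019] turn -0.0003
```

View pics/c7.png

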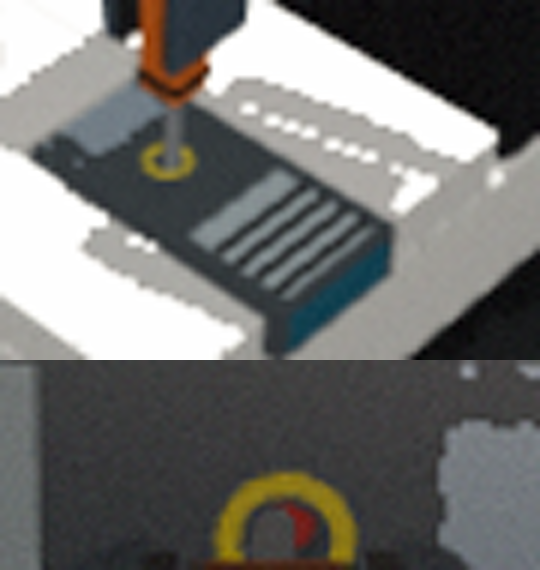

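The ring moved with the pin, so the cartridge is sliding freely. I'll continue.

Request:
{"name": "arm_command", "arguments": {"targets": [[1,0,-0.003,0.0014,0],[1,0,-0.006,0.0013,0],[1,0,-0.009,0.0013,0],[1,0,-0.012,0.0012,0],[1,0,-0.015,0.0012,0],[1,0,-0.018,0.0011,0],[1,0,-0.021,0.0011,0],[1,0,-0.024,0.001,0]]}}

```text
time_s: 11.5
ee_pos: [631.5, -33.9, 161.8]
ee_rot: [178.7, -0.2, 75.0]
force: [4.2, -0.6, 5.1]
gripper_width: 17.9
```

```bash
python3 go.py 649.6 -39 161 75
```

```text
pos [631.51 -33.87 161.78] rot [ 1.7866e+02 -1.7000e-01  7.4990e+01] F [ 4.24 -0.57  5.12] w 17.9 t 11.5
shares [-0.0005  0.0376  0.0024] turn -0.0003
```

Request:
{"name": "arm_command", "arguments": {"targets": [[1,0,-0.003,0.0014,0],[1,0,-0.006,0.0014,0],[1,0,-0.009,0.0013,0],[1,0,-0.012,0.0013,0],[1,0,-0.015,0.0012,0],[1,0,-0.018,0.0011,0],[1,0,-0.021,0.001,0],[1,0,-0.024,0.001,0]]}}

```text
time_s: 12.17
ee_pos: [621.5, -31.0, 161.8]
ee_rot: [178.4, -0.2, 75.0]
force: [4.5, -1.0, 5.7]
gripper_width: 18.0
```

```bash
python3 go.py 649.6 -39 161 75
```

```text
pos [621.47 -31.01 161.77] rot [178.42  -0.19  74.99] F [ 4.55 -0.99  5.7 ] w 18.0 t 12.17
shares [-0.0009  0.0584  0.0031] turn -0.0002
```

Request:
{"name": "arm_command", "arguments": {"targets": [[1,0,-0.003,0.0014,0],[1,0,-0.006,0.0013,0],[1,0,-0.009,0.0013,0],[1,0,-0.012,0.0012,0],[1,0,-0.015,0.0011,0],[1,0,-0.018,0.001,0],[1,0,-0.021,0.0009,0],[1,0,-0.024,0.0008,0]]}}

```text
time_s: 12.83
ee_pos: [611.3, -28.2, 161.8]
ee_rot: [178.2, -0.2, 75.0]
force: [3.4, -0.9, 5.4]
gripper_width: 18.1
```

```bash
python3 go.py 649.6 -39 161 75
```

```text
pos [611.33 -28.18 161.77] rot [178.2   -0.22  74.99] F [ 3.43 -0.86  5.37] w 18.1 t 12.83
shares [-0.0011  0.0794  0.004 ] turn -0.0002
```

Request:
{"name": "arm_command", "arguments": {"targets": [[1,0,-0.003,0.0014,0],[1,0,-0.005,0.0013,0],[1,0,-0.007,0.0013,0],[1,0,-0.009,0.0012,0],[1,0,-0.011,0.0011,0]]}}

```text
time_s: 13.25
ee_pos: [607.4, -27.1, 161.7]
ee_rot: [178.0, -0.2, 75.0]
force: [4.2, -1.7, 5.0]
gripper_width: 17.7
```

Request:
{"name": "arm_command", "arguments": {"targets": [[1,0,-0.003,0.0014,0],[1,0,-0.004,0.0013,0],[1,0,-0.005,0.0013,0],[1,0,-0.005,0.0013,0]]}}

```text
time_s: 13.58
ee_pos: [606.3, -26.8, 161.8]
ee_rot: [177.8, -0.2, 75.0]
force: [3.2, -1.1, 6.3]
gripper_width: 17.8
```

Request:
{"name": "arm_command", "arguments": {"targets": [[1,0,-0.003,0.0013,0],[1,0,-0.005,0.0013,0],[1,0,-0.006,0.0012,0],[1,0,-0.006,0.0012,0]]}}

```text
time_s: 13.92
ee_pos: [604.6, -26.3, 161.7]
ee_rot: [177.6, -0.3, 75.0]
force: [3.8, -1.6, 5.4]
gripper_width: 17.8
```

Request:
{"name": "arm_command", "arguments": {"targets": [[1,0,-0.003,0.0013,0],[1,0,-0.005,0.0013,0],[1,0,-0.006,0.0012,0],[1,0,-0.006,0.0012,0]]}}

```text
time_s: 14.25
ee_pos: [602.9, -25.8, 161.8]
ee_rot: [177.4, -0.3, 75.0]
force: [3.8, -2.0, 5.7]
gripper_width: 17.5
```

Request:
{"name": "arm_command", "arguments": {"targets": [[1,0,-0.003,0.0013,0],[1,0,-0.005,0.0013,0],[1,0,-0.006,0.0012,0],[1,0,-0.006,0.0012,0]]}}

```text
time_s: 14.58
ee_pos: [601.2, -25.4, 161.7]
ee_rot: [177.2, -0.3, 75.0]
force: [4.8, -2.3, 5.6]
gripper_width: 17.5
```

```bash
python3 go.py 649.6 -39 161 75;  python3 - <<'E'
from h import *
for n in ["side","wrist"]: cv2.imwrite(f"pics/{n}8.png",env.grab_frame(n)[:,:,::-1])
s=cv2.imread("pics/side8.png");w=cv2.imread("pics/wrist8.png")
a=cv2.resize(s[140:220,300:390],None,fx=5,fy=5,interpolation=cv2.INTER_CUBIC)
b=cv2.resize(w[180:215,275:365],None,fx=5,fy=5,interpolation=cv2.INTER_CUBIC)
cv2.imwrite("pics/c8.png",np.vstack([a,b]))
e=np.array([-np.cos(np.radians(15.1)),np.sin(np.radians(15.1)),0])
for q in(42,45): print(q,proj("side",np.array([649.6,-39,102])+q*e))
m=cv2.inRange(cv2.cvtColor(s,cv2.COLOR_BGR2HSV),(20,120,90),(35,255,255))
k,l,st,c=cv2.connectedComponentsWithStats(m);print(st[1:],c[1:])
E
```

```text
pos [601.19 -25.39 161.73] rot [177.23  -0.27  75.03] F [ 4.83 -2.3   5.56] w 17.5 t 14.58
shares [-0.0013  0.1004  0.0063] turn 0.0006
42 [341.13962194 174.80972198]
45 [342.2211741  175.48305434]
[[326 106  14   8  30]
 [340 114   2   2   2]
 [342 115   7   5  10]
 [333 116   2   2   3]
 [330 119   2   5   6]
 [349 119  10   6  15]
 [350 128   5   7  11]
 [409 137   2   1   2]
 [405 140   2   2   3]
 [401 143   2   2   2]
 [338 173   9   6  27]] [[332.36666667 110.16666667]
 [340.5        114.5       ]
 [345.1        117.        ]
 [333.33333333 116.33333333]
 [330.33333333 121.16666667]
 [353.53333333 121.73333333]
 [351.63636364 131.        ]
 [409.5        137.        ]
 [405.33333333 140.33333333]
 [401.5        143.5       ]
 [341.7037037  175.77777778]]
```

View pics/c8.png

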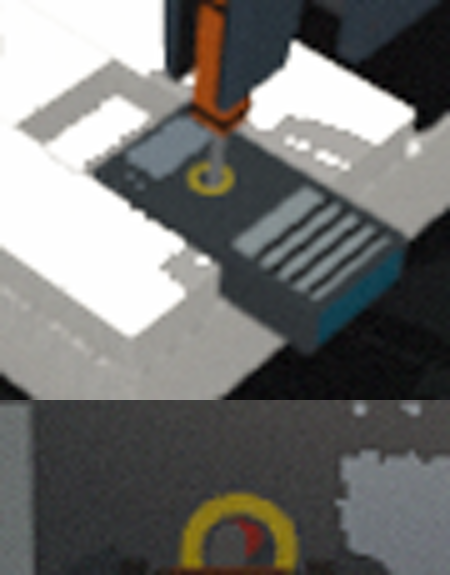

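Ring centre at about (342,175.6) matches roughly 44-45 mm out. I'll push a little more to confirm the stop.

Request:
{"name": "arm_command", "arguments": {"targets": [[1,0,-0.003,0.0012,0],[1,0,-0.005,0.0012,0],[1,0,-0.006,0.0011,0],[1,0,-0.006,0.0011,0]]}}

```text
time_s: 15.02
ee_pos: [600.5, -25.2, 161.8]
ee_rot: [176.9, -0.3, 75.0]
force: [5.4, -3.2, 3.3]
gripper_width: 17.7
```

```bash
python3 go.py 649.6 -39 161 75
```

```text
pos [600.54 -25.2  161.78] rot [176.91  -0.28  75.04] F [ 5.42 -3.17  3.32] w 17.7 t 15.02
shares [-0.0013  0.1017  0.0071] turn 0.0009
```

Advance has nearly stopped and the horizontal force is rising, so it's at the stop. I relax sideways, then lift along the pin.

Request:
{"name": "arm_command", "arguments": {"targets": [[1,0,0.002,0,0],[1,0,0.003,-0.004,0],[1,0,0.003,-0.012,0],[1,0,0.003,-0.024,0],[1,0,0.003,-0.04,0],[1,0,0.003,-0.06,0],[1,0,0.003,-0.09,0],[1,0,0.003,-0.12,0]]}}

```text
time_s: 15.68
ee_pos: [597.9, -24.9, 222.5]
ee_rot: [177.0, -0.3, 75.0]
force: [-0.6, -0.3, -1.5]
gripper_width: 17.7
```

```bash
python3 go.py 522.7 230.4 228 72;  python3 - <<'E'
from h import *
for n in ["side","top","wrist"]: cv2.imwrite(f"pics/{n}9.png",env.grab_frame(n)[:,:,::-1])
s=cv2.imread("pics/side9.png")
cv2.imwrite("pics/c9.png",cv2.resize(s[90:240,240:420],None,fx=4,fy=4,interpolation=cv2.INTER_CUBIC))
m=cv2.inRange(cv2.cvtColor(s,cv2.COLOR_BGR2HSV),(20,120,90),(35,255,255))
k,l,st,c=cv2.connectedComponentsWithStats(m)
e=np.array([-np.cos(np.radians(15.1)),np.sin(np.radians(15.1)),0])
for i in range(1,k):
  if st[i,4]>20 and st[i,1]>160:
    X=onz("side",c[i],102);print(c[i],X,(X-[650.6,-39.4,102])@e)
E
```

```text
pos [597.91 -24.86 222.51] rot [177.03  -0.27  75.04] F [-0.63 -0.3  -1.53] w 17.7 t 15.68
shares [ 0.4544 -0.2762 -0.0232] turn 0.0676
[342.03225806 175.38709677] [606.63006912 -27.3548783  102.        ] 45.589573358057145
```

View pics/c9.png

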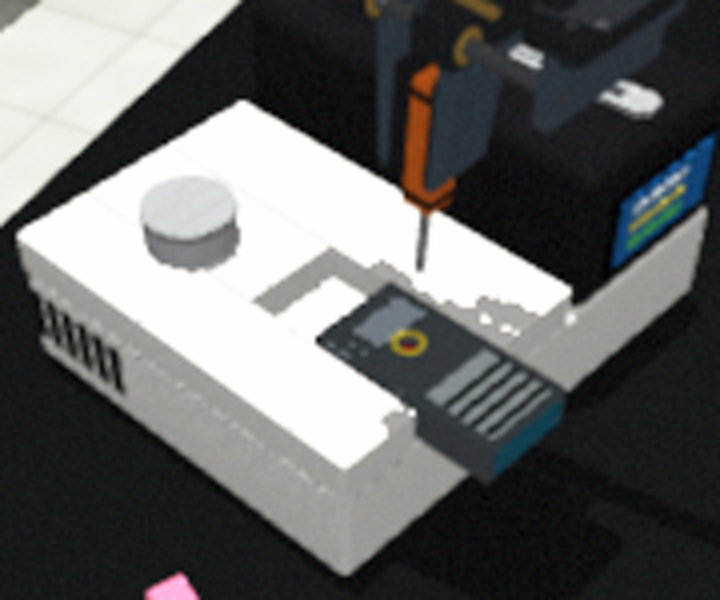

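View pics/top9.png

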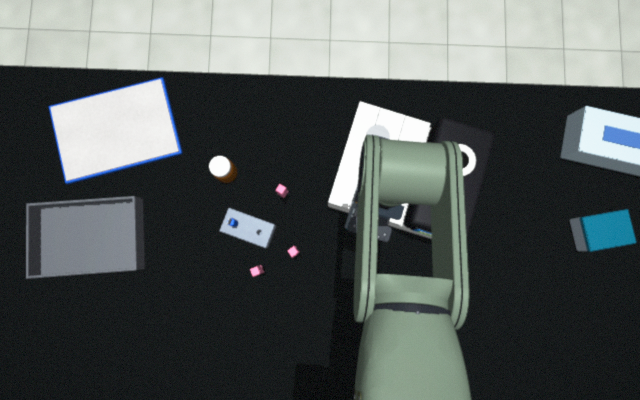

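The cartridge is about 45 mm out and the button has come back up. Now back to socket a. The arm picked up a 3° tilt, so I plan by the tip.

```bash
cat > tip.py <<'E'
import sys
from h import *
from scipy.spatial.transform import Rotation as Ro
s=env.state();a=[float(v) for v in sys.argv[1:5]]
E=lambda y:Ro.from_euler('xyz',[s["ee_rot"][0],s["ee_rot"][1],y],degrees=True).as_matrix()
R=E(s["ee_rot"][2]);L=[0,0,68.7]
tcp=np.array(a[:3])-E(a[3])@L
print("pos",s["ee_pos"].round(2),"rot",s["ee_rot"].round(2),"F",s["force"].round(2),"t",round(s["time_s"],2),"tip",(s["ee_pos"]+R@L).round(2))
print("shares",(R.T@(tcp-s["ee_pos"])/500).round(4),"turn",round(-(a[3]-s["ee_rot"][2])/45,4))
E
python3 tip.py 522.6 230.2 150 72
```

```text
pos [599.09 -24.95 223.31] rot [176.78  -0.32  75.05] F [-1.24 -1.08 -1.31] t 15.83 tip [602.92 -25.58 154.72]
shares [ 0.4531 -0.2874 -0.0042] turn 0.0677
```

Request:
{"name": "arm_command", "arguments": {"targets": [[1,0.05,-0.03,-0.008,0.067],[1,0.11,-0.07,-0.008,0.067],[1,0.17,-0.11,-0.008,0.067],[1,0.23,-0.15,-0.008,0.067],[1,0.29,-0.185,-0.008,0.067],[1,0.35,-0.22,-0.006,0.067],[1,0.4,-0.255,-0.005,0.067],[1,0.43,-0.275,-0.004,0.067]]}}

```text
time_s: 16.5
ee_pos: [519.6, 220.8, 217.5]
ee_rot: [177.0, -0.4, 72.2]
force: [0.1, -1.0, -1.9]
gripper_width: 17.8
```

```bash
python3 tip.py 522.6 230.2 110 72
```

```text
pos [519.62 220.78 217.45] rot [176.97  -0.43  72.16] F [ 0.1  -1.03 -1.85] t 16.5 tip [523.23 220.17 148.85]
shares [ 0.0181 -0.0115  0.0773] turn 0.0035
```

Request:
{"name": "arm_command", "arguments": {"targets": [[1,0.0181,-0.0115,0.0,0.0035],[1,0.0181,-0.0115,0.02,0.0035],[1,0.0181,-0.0115,0.05,0.0035],[1,0.0181,-0.0115,0.08,0.0035],[1,0.0181,-0.0115,0.1,0.0035],[1,0.0181,-0.0115,0.14,0.0035],[1,0.0181,-0.0115,0.16,0.0035],[1,0.0181,-0.0115,0.16,0.0035]]}}

```text
time_s: 17.17
ee_pos: [519.6, 228.8, 134.3]
ee_rot: [177.2, -0.2, 71.9]
force: [-0.6, -0.8, -0.6]
gripper_width: 17.9
```

```bash
python3 tip.py 522.6 230.2 57 72;python3 - <<'E'
from h import *
for n in ["side","wrist"]: cv2.imwrite(f"pics/{n}10.png",env.grab_frame(n)[:,:,::-1])
s=cv2.imread("pics/side10.png");w=cv2.imread("pics/wrist10.png")
a=cv2.resize(s[260:340,255:365],None,fx=5,fy=5,interpolation=cv2.INTER_CUBIC)
b=cv2.resize(w[190:220,265:375],None,fx=5,fy=5,interpolation=cv2.INTER_CUBIC)
cv2.imwrite("pics/c10.png",np.vstack([a,b]))
print(proj("side",[522.6,230.2,52]))
E
python3 tip.py 522.6 230.2 52 72
```

```text
pos [519.63 228.83 134.31] rot [177.24  -0.19  71.94] F [-0.6  -0.79 -0.6 ] t 17.17 tip [522.84 228.01  65.69]
shares [ 0.0039 -0.0026  0.0173] turn -0.0014
[318.71507834 305.30113103]
pos [521.32 229.94 137.17] rot [177.    -0.41  71.96] F [ 0.3   0.46 -0.35] t 17.27 tip [524.89 229.29  68.57]
shares [ 0.0001 -0.0067  0.0328] turn -0.0009
```

View pics/c10.png

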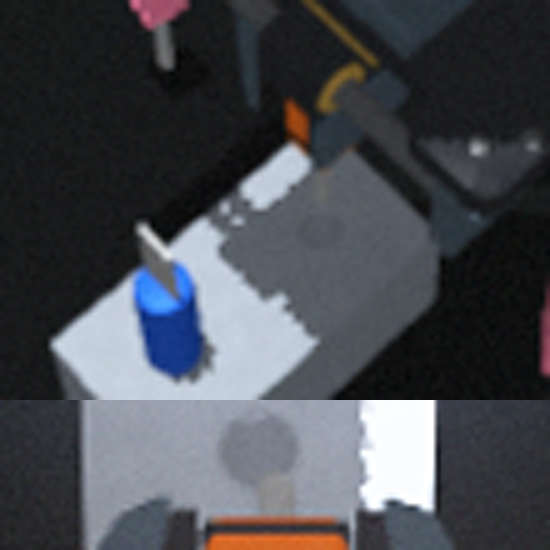

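The socket at side (318.9,305.9) matches my estimate. The pin is about 3 mm towards tool +y and needs correcting.

Request:
{"name": "arm_command", "arguments": {"targets": [[1,0.0001,-0.0067,0,0],[1,0.0001,-0.0067,0.006,0],[1,0.0001,-0.0067,0.013,0],[1,0.0001,-0.0067,0.018,0],[1,0.0001,-0.0067,0.018,0],[1,0.0001,-0.0067,0.018,0]]}}

```text
time_s: 17.77
ee_pos: [518.5, 230.9, 127.9]
ee_rot: [177.0, -0.4, 72.0]
force: [-0.0, 0.2, -0.3]
gripper_width: 17.6
```

```bash
python3 tip.py 522.6 230.2 57 72;python3 - <<'E'
from h import *
for n in ["side","wrist"]: cv2.imwrite(f"pics/{n}11.png",env.grab_frame(n)[:,:,::-1])
s=cv2.imread("pics/side11.png");w=cv2.imread("pics/wrist11.png")
a=cv2.resize(s[260:340,255:365],None,fx=5,fy=5,interpolation=cv2.INTER_CUBIC)
b=cv2.resize(w[190:220,265:375],None,fx=5,fy=5,interpolation=cv2.INTER_CUBIC)
cv2.imwrite("pics/c11.png",np.vstack([a,b]))
E
python3 tip.py 522.6 230.2 52 72
```

```text
pos [518.53 230.94 127.88] rot [177.01  -0.4   71.96] F [-0.02  0.23 -0.3 ] t 17.77 tip [522.08 230.28  59.27]
shares [0.0001 0.0008 0.0046] turn -0.0008
pos [518.73 231.   128.09] rot [176.99  -0.42  71.96] F [-0.53  0.54 -1.45] t 17.87 tip [522.31 230.35  59.49]
shares [-0.0002 -0.0001  0.015 ] turn -0.001
```

View pics/c11.png

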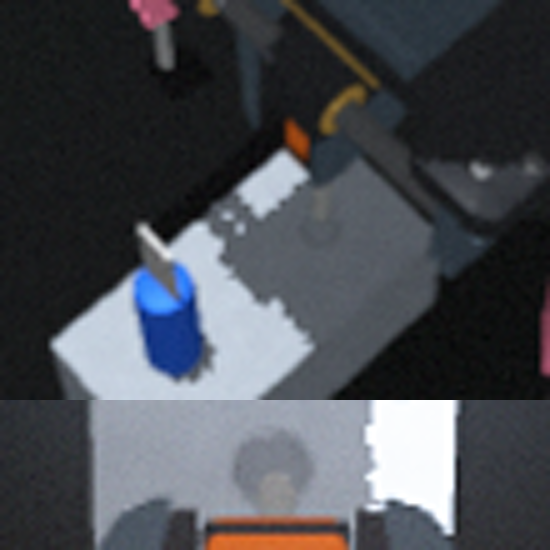

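```bash
python3 tip.py 523.5 230 20 72;python3 tip.py 523.5 230 9 72
```

```text
pos [518.73 231.   128.09] rot [176.99  -0.42  71.96] F [-0.53  0.54 -1.45] t 17.87 tip [522.31 230.35  59.49]
shares [-0.0005 -0.0017  0.079 ] turn -0.001
pos [518.73 231.   128.09] rot [176.99  -0.42  71.96] F [-0.53  0.54 -1.45] t 17.87 tip [522.31 230.35  59.49]
shares [-0.0007 -0.0028  0.101 ] turn -0.001
```

Request:
{"name": "arm_command", "arguments": {"targets": [[1,0,0.001,0.012,0],[1,0,0.0,0.025,0],[1,-0.0004,-0.0005,0.038,0],[1,-0.0005,-0.001,0.05,0],[1,-0.0005,-0.0014,0.062,0],[1,-0.0005,-0.0017,0.072,0],[1,-0.0005,-0.0018,0.079,0],[1,-0.0005,-0.0018,0.079,0]]}}

```text
time_s: 18.53
ee_pos: [519.3, 230.5, 87.5]
ee_rot: [177.1, -0.3, 72.0]
force: [-0.3, -0.3, -0.6]
gripper_width: 17.9
```

```bash
python3 tip.py 523.5 230 9 72
```

```text
pos [519.33 230.45  87.53] rot [177.07  -0.34  71.96] F [-0.32 -0.32 -0.63] t 18.53 tip [522.8  229.76  18.92]
shares [0.0008 0.0002 0.0199] turn -0.0009
```

No contact so far, and the tip is deep in the socket. I'll lower it the rest of the way.

Request:
{"name": "arm_command", "arguments": {"targets": [[1,0.0005,0.0002,0.007,0],[1,0.0005,0.0002,0.013,0],[1,0.0005,0.0002,0.018,0],[1,0.0005,0.0002,0.021,0],[1,0.0005,0.0002,0.021,0],[1,0.0005,0.0002,0.021,0]]}}

```text
time_s: 19.03
ee_pos: [520.1, 230.6, 77.1]
ee_rot: [177.1, -0.3, 72.0]
force: [0.8, -0.6, -1.2]
gripper_width: 18.0
```

```bash
python3 tip.py 523.5 230 7 72
```

```text
pos [520.05 230.56  77.05] rot [177.07  -0.35  71.96] F [ 0.8  -0.62 -1.2 ] t 19.03 tip [523.52 229.87   8.45]
shares [ 0.0002 -0.0003  0.0029] turn -0.0009
```

Request:
{"name": "arm_command", "arguments": {"targets": [[1,0,0,0.0022,0],[1,0,0,0.0022,0],[1,0,0,0.0022,0],[0.75,0,0,0.0022,0],[0.65,0,0,0.0022,0],[0.5,0,0,0.0022,0],[0.4,0,0,0.0022,0],[0.4,0,0,0.0022,0]]}}

```text
time_s: 19.7
ee_pos: [520.2, 230.5, 76.0]
ee_rot: [177.1, -0.3, 72.0]
force: [1.2, -0.3, -0.7]
gripper_width: 46.4
```

Request:
{"name": "arm_command", "arguments": {"targets": [[0.4,0,0,-0.01,0],[0.4,0,0,-0.03,0],[0.4,0,0,-0.07,0],[0.4,0,0,-0.13,0],[0.4,0,0,-0.2,0],[0.4,0,0,-0.27,0],[0.4,0,0,-0.3,0],[0.4,0,0,-0.3,0]]}}

```text
time_s: 20.37
ee_pos: [514.7, 233.2, 231.7]
ee_rot: [176.6, -0.8, 72.0]
force: [-0.6, 0.9, -0.6]
gripper_width: 54.8
```

```bash
python3 - <<'E'
from h import *
for n in ["side","wrist"]: cv2.imwrite(f"pics/{n}12.png",env.grab_frame(n)[:,:,::-1])
E
```

```text
(no output)
```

View pics/wrist12.png

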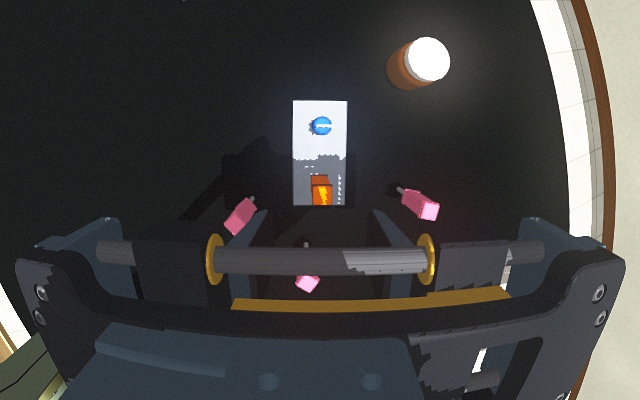

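View pics/side12.png

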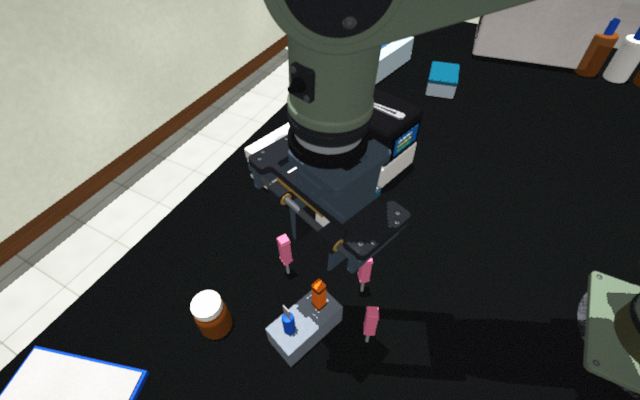

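The tool stands in its socket, released (wrist (321,192), side (318,295)). I'll move the arm aside for a clean check.

Request:
{"name": "arm_command", "arguments": {"targets": [[0.4,0.04,-0.05,-0.03,0],[0.4,0.09,-0.1,-0.06,0],[0.4,0.14,-0.15,-0.08,0],[0.4,0.2,-0.2,-0.08,0],[0.4,0.26,-0.24,-0.08,0],[0.4,0.3,-0.24,-0.08,0],[0.4,0.3,-0.24,-0.08,0]]}}

```text
time_s: 21.05
ee_pos: [442.0, 415.5, 258.7]
ee_rot: [177.1, -0.3, 72.2]
force: [-0.0, -0.1, -0.4]
gripper_width: 54.8
```

```bash
python3 - <<'E'
from h import *
for n in ["side","top"]:
    im=env.grab_frame(n)[:,:,::-1].copy();cv2.imwrite(f"pics/{n}13.png",im)
    hsv=cv2.cvtColor(im,cv2.COLOR_BGR2HSV)
    for nm,lo,hi in(("orange",(5,180,120),(16,255,255)),("yellow",(20,120,90),(35,255,255))):
        k,l,st,c=cv2.connectedComponentsWithStats(cv2.inRange(hsv,lo,hi))
        for i in range(1,k):
            if st[i,4]>8: print(n,nm,st[i],c[i].round(1))
s=cv2.imread("pics/side13.png");t=cv2.imread("pics/top13.png")
cv2.imwrite("pics/c13.png",np.hstack([cv2.resize(s[265:365,255:355],None,fx=4,fy=4,interpolation=cv2.INTER_CUBIC),cv2.resize(t[195:255,215:275],None,fx=400/60,fy=400/60,interpolation=cv2.INTER_CUBIC)]))
print(env.state()["ee_pos"],env.state()["time_s"])
E
```

```text
top orange [257 229   4   7  12] [258.4 232.3]
top yellow [363 195   7   7  24] [366.2 198.2]
top yellow [118 261   8   5  21] [121.2 262.9]
[442.1691174  411.91027527 259.16141602] 21.15
```

View pics/c13.png

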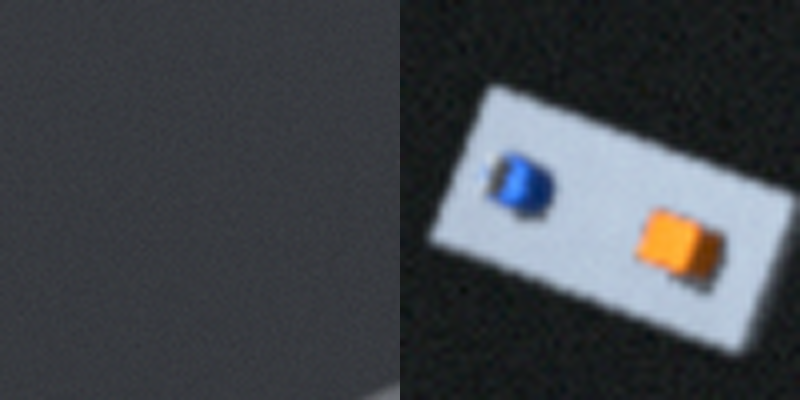

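View pics/side13.png

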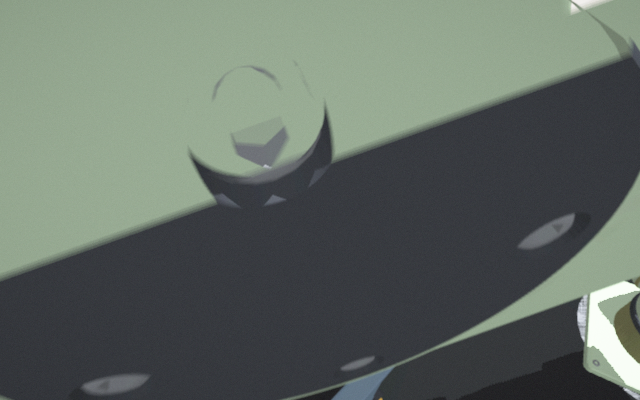

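View pics/top13.png

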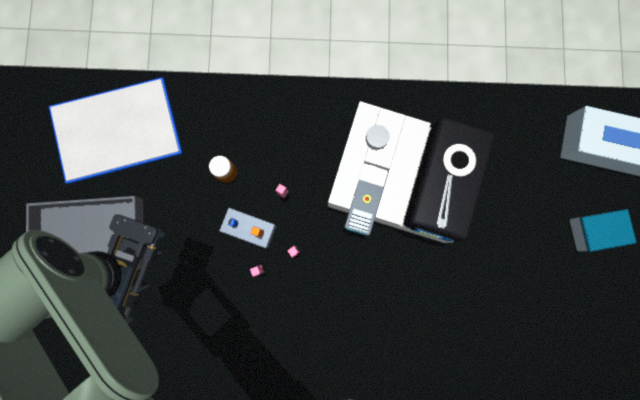

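```bash
python3 - <<'E'
from h import *
a,b=onz("top",(372.1,180.2),102),onz("top",(366.2,198.2),102);print("slide",np.linalg.norm(a-b))
hsv=cv2.cvtColor(cv2.imread("pics/side12.png"),cv2.COLOR_BGR2HSV)
k,l,st,c=cv2.connectedComponentsWithStats(cv2.inRange(hsv,(5,180,120),(16,255,255)))
print([ (st[i].tolist(),c[i].round(1)) for i in range(1,k) if 270<st[i,1]<310])
print(env.state()["force"],env.state()["qvel"].round(2)); env.job_done()
E
```

```text
slide 45.56671331743608
[([311, 279, 15, 14, 104], array([318.3, 285.3])), ([312, 290, 14, 19, 189], array([318.8, 298.8]))]
[-0.65607949 -0.39000689  0.53197204] [-1.53 -1.36  0.81 -0.25  0.32  0.03]
the job is handed in; nothing more can be done
```

The job is handed in at about 21 s of the 72 s allowed. The cartridge is out to its stop and the orange pin tool is back in the rack, released.

- **Pressing:** I took the tool from socket_a, centred its pin in the ringed hole and felt the button's firm stop after about 4 mm, at roughly 6 N. I held it there while pushing the cartridge out.
- **Pushing:** The push took about 4–5 N sideways and rose to about 6 N at the end, where the travel nearly stopped. The largest combined load I read was about 12 N, against the 18 N limit. These are end-of-move readings, so brief peaks in between weren't seen.
- **Returning:** I lowered the tool back into socket_a, opened the gripper and moved the arm clear.

**Last checks:**
- **Cartridge:** The ring had moved about 45.6 mm in both views, within camera accuracy of the 45 mm stop.
- **Pin tool:** In the top view and an earlier side view its handle is within about 1 pixel of where it started, so it is upright and fully down.
- **Other things:** The spatula, jar, tin and tweezers look unmoved; I judged that by eye and did not measure it.

**Less than ideal:**
- **Tilt:** The gripper picked up about 3° of tilt during the push. I allowed for it when putting the tool back; the tool was upright again once released.
- **Blocked view:** The arm blocked the final side view, so that check relied on the top view and the earlier side picture.

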